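# Third hand at the joint jig: set the torque dial, then press and hold a rail

## Robot

A 7-joint arm with a two-finger parallel gripper is mounted at the origin on the work surface. World frame = base frame: x ahead of the robot, y to its left, z up, the work surface at z = 0. Lengths are in m, angles in rad, forces in N, time in s.
With the tool pointing down it reaches from about 0.425 to 0.825 m from the base axis. Payload 3.6 kg.
Tool frame: the origin (TCP) lies at the very end of the fingers, on their centre line; the grasp point (between the pads) lies 19 mm behind it; z points along the fingers, y is the direction in which the jaws open and shut (so a half turn about z gives the same grasp; the last joint's range is limited). The gripper opens to 93 mm and grips with 3 to 60 N. Pads are 15 mm wide; open, the fingers measure 128 mm over their backs; the gripper's body (75 mm by 188 mm) begins 65 mm behind the grasp point.
Start: joints at [-1.194, 0.615, -0.013, 1.423, 0.008, 1.103, -0.04], TCP at [0.255, 0.598, 0.219] pointing down, gripper open.
Joint ranges: [-3.12, 3.12], [-0.3, 2.06], [-1.34, 1.32], [0.26, 2.42], [-1.36, 4.5], [0.01, 1.98], [-2.84, 2.84]. Speed limits (rad/s): [2.79, 2.79, 3.14, 3.14, 3.14, 3.14, 3.14].

## Interface

Orientations are given as a unit quaternion [x, y, z, w].
In Python, from station import ctrl gives the robot as it stands. The module is installed in compiled form; this text tells all that it offers.
- The arm moves only by the tool drive_tool, never from a script. Its argument "steps" is a list of rows, each an object of numbers: "tx", "ty", "tz": the shift along the tool's x, y, z scaled (see below); "turn": the turn about the tool's z scaled (see below); "jaw": the closure, from -1 (fully open) to 1 (shut). A call has 1 to 8 rows; each row shifts and turns the commanded pose from where the row before left it, along the tool's axes as they then stand; what a row does not reach is not made up. The controller multiplies each number of a shift by 2 cm and each number of a turn by 8 degrees. A row lasts 1/10 s, in which the tool goes at most 50 mm and 8.59 degrees, less where a joint would pass 70% of its speed; a pose out of reach is approached as far as the arm can. A call with a number of a shift or a turn outside -1 to 1 is refused whole. A call with a gripper value outside its range is refused whole. The fingers move at their own pace and stop on an object; "newtons" is the grip in N (left out, the last holds). Time passes only in rows, so rows that do not move let the fingers close. It gives the time, the measured TCP pose, the force and the opening at its end, in the units of the state.
- ctrl.observe(): the state, without advancing time (a new reading comes with each control period).
- ctrl.grab_frame(name): name is "side" or "top"; returns the picture (384x512x3 uint8, red, green, blue); there is no depth.
- ctrl.camera_params(name): a dict with "fov_y" (degrees; the focal length in pixels is half the picture's height over the tangent of half this angle, whatever the lens; pixels are square), "cx", "cy" (the principal point, pixels), "k1" (the pictures are not rectified: a ray, as slopes to the right and down, at radius r is drawn at 1 + k1 r^2 times it, then the intrinsics apply), "eye" and "orientation" of the camera in the world. Camera axes: x right, y down, z forward; pixel columns grow to the right and rows downward; lengths in m; the calibration is good to about 2 mm. A picture is of the moment at which its call begins. camera_params takes no time and is no camera call.
- ctrl.hand_in(): hands the job in, once; it reports no verdict.
The state is a dict: "t": time; "joint_pos": joint angles; "joint_vel": joint speeds; "joint_torque": joint torques, N m; "tool_pos": TCP position; "ee_rot": TCP orientation; "contact_force": force on the tool from outside, world axes, zero at the start; "ft_torque": the same for the moment, N m; "opening": finger opening in m.
Only numpy, scipy, OpenCV 4.12 (cv2) and the standard library are available. Lean on these libraries where they do the work, as an engineer would, in place of code of your own. Each camera call takes 0.05 s, during which the arm holds its last target. There are 200 camera calls.

## Task

I am about to screw this tray rail to its cross rail: first turn the dial on the grey torque controller so that its white pointer stands at the long mark, and let go of it. Then take the longer of the two upright light-wood rails, lay it upright on the bed of the jig and push its end squarely against the middle of the cross rail (between the two lines on its top), until the sprung carriage's pointer stands between its two marks, about 9 N, never running the carriage to its end stop. Keep it pressed steadily there for at least two seconds and finish while still holding and pressing it, with the dial left at the mark and the other two pieces of wood stock, the tape measure and the glue bottle left where they are.

Things in the scene. Friction and masses are not known exactly. Their poses are not given: they have to be found in the camera images.
- controller: grey torque controller, fixed, on the left of the table: box 130 x 130 x 70 mm, origin at the centre of its underside, dial on the middle of its top. Printed round the dial are nine marks, 30 degrees apart; the first is towards the box's -x side, the others follow clockwise seen from above. The fifth is the only long, thick one
- dial_grip (a point): point on the dial's vertical axis, 107 mm above the table, where to pinch it. The dial: a black disc with an upright bar grip 42 mm long, 14 wide, 32 high (bar top 7 mm above this point, disc 23 mm below it). Its x axis lies along the bar and turns with it; a white line on the bar's -x end is the pointer. Friction 0.03 N m; it stays where left
- dial (a joint): angle of the dial in rad, 0 to 4.2, growing clockwise seen from above; at 0 the pointer is at the first mark (towards the controller's -x). The long mark is at 120 degrees = 2.094 rad. It starts between 0.7 and 1.4
- rail: the rail to be joined: a bare light-wood bar standing on its narrow side, 140 long x 20 wide x 40 mm high, 60 to 110 g; origin at the centre of its underside, x along its length (both ends alike), z up. It starts loose on the right of the table, in one of three places among the two other pieces of stock
- jig: joint jig, fixed, mid-table: plywood bed 300 x 200 x 12 mm, origin at the centre of its underside, x pointing away from the robot to the carriage. At its +x end are two low aluminium cheeks along the sides (y = +-94 mm, from x = 30 mm on, tops 34 mm above the table) and a back block (x = 128 to 148 mm, top 46 mm); the rest of the bed is flat and free
- joint_face (a point): where the rail's end must butt: the middle of the cross rail's front face, at the height of the bed's top; same axes as the jig, x is the pushing direction. The cross rail is a darker wooden bar, 150 mm along y, 20 thick, top 52 mm above the bed, on the sprung carriage; two lines on its top, 22 mm apart, show the place. At carriage 0 it is at x = 60 mm of the jig
- carriage (a joint): travel of the sprung carriage in m along the jig's +x: 0 at rest, end stop at 0.036. Spring 500 N/m, no preload, 0.2 N friction: 0.018 m is 9 N. A small dark pointer on its left (+y) end moves over the left cheek's top, where two black marks stand for 0.012 m (6 N) and 0.024 m (12 N)
- short_rail: short upright offcut of the same bare light wood, 90 long x 20 wide x 40 mm high; origin at the centre of its underside, x along its length; not for this job
- slat: flat light-wood slat, 140 x 50 x 15 mm; origin at the centre of its underside, x along its length; not for this job
- tape_measure: tape measure 65 x 35 x 62 mm; origin at the centre of its underside; bystander
- glue: glue bottle, 56 mm across, 160 mm high; origin at the centre of its underside; bystander
Not all that is in view belongs to the job. Several things have the shape of the controller; the one meant has the colours described above.

How it is judged:
On the way, in this order (a step that is already met when the one before it is completed fails the run):
1. the dial's pointer is at the long mark and the dial has been let go (value of joint dial between 1.964 and 2.224 rad and contact force between dial and the fingers below 0.1 N), for 0.2 s.
2. the rail is pressed squarely against the middle of the cross rail with the carriage between its marks, for two seconds (value of joint carriage between 0.011 and 0.025 m and contact force between rail and carriage between 4 and 15 N and y of rail in the frame of joint_face between -0.01 and 0.01 m and z of rail in the frame of joint_face between -0.003 and 0.006 m and x of rail in the frame of joint_face between -0.078 and -0.064 m and angle between the x axis of rail and the x axis of joint_face, either way round below 0.13 rad and angle between rail's own z axis and vertical below 0.12 rad and contact force between rail and the fingers above 1.5 N), for 2 s.
At the end, for the whole second after the job is handed in: The dial is at 2.094 +-0.13 rad. The gripper still holds the rail, which stands upright (within 0.12 rad) on the bed (within 6 mm), square to the cross rail (within 0.13 rad) and within 10 mm of its middle, its end against the face with 4 to 15 N, the carriage at 0.011 to 0.025 m, and all at rest (all of step 2 and value of joint dial between 1.964 and 2.224 rad and velocity of joint carriage between -0.01 and 0.01 m/s and linear speed of rail below 0.01 m/s); the arm keeps its last pose, push and grip.
It fails at once if the carriage is run to its end stop (value of joint carriage above 0.0345 m).
It fails at once if another piece of stock, the tape measure or the glue bottle is pushed more than 30 mm from its place (distance of any of short_rail, slat, tape_measure, glue from where it was at the start of the episode above 0.03 m).
It also fails if it takes over 58 s, if anything falls off the work surface, if the arm or the gripper's body presses on something with over 40 N, if the wrist force passes 120 N, or if a joint passes its speed limit or range.

## Working session

There is one attempt and no reset: what is moved stays moved. The work goes in short steps, Python scripts to look and compute and a tool call to move; the robot and the scene stay as the last step left them, time stands still between calls to the robot, and variables do not carry over. Pictures are saved under pics/ and viewed, about 8 in all and at most 12, crops included, and the job is handed in when it is done.

Besides the shell and the picture viewer there is one more tool, called by a JSON object that holds its "name" and its "arguments", one argument or row to a line. drive_tool: Moves the arm, as the interface text tells. Shifts and turns lie within -1 to 1; 1 stands for 2 cm of shift or 8 degrees of turn. Its arguments: {"type":"object","properties":{"steps":{"type":"array"},"newtons":{"type":"number"}},"required":["steps"]}

```bash
mkdir -p pics; cat > h.py <<'E'
import numpy as np,cv2
from station import ctrl
from scipy.spatial.transform import Rotation as R
def K(n):
    p=ctrl.camera_params(n); f=192/np.tan(np.radians(p['fov_y'])/2)
    return p,f
def ray(n,u,v):
    p,f=K(n); d=np.array([(u-p['cx'])/f,(v-p['cy'])/f]); s=d.copy()
    for _ in range(30): s=d/(1+p['k1']*(s@s))
    q=R.from_quat(p['orientation']).apply([s[0],s[1],1]); return np.array(p['eye']),q
def at(n,u,v,z):
    e,q=ray(n,u,v); return e+q*(z-e[2])/q[2]
def px(n,P):
    p,f=K(n); c=R.from_quat(p['orientation']).inv().apply(np.array(P)-p['eye']); s=c[:2]/c[2]
    return s*(1+p['k1']*(s@s))*f+[p['cx'],p['cy']]
def snap(n,name,crop=None,k=1):
    im=ctrl.grab_frame(n)[:,:,::-1]
    cv2.imwrite('pics/raw_'+name+'.png',im)
    if crop: x0,y0,x1,y1=crop; im=im[y0:y1,x0:x1]
    im=cv2.resize(im,None,fx=k,fy=k,interpolation=cv2.INTER_CUBIC); cv2.imwrite('pics/'+name+'.png',im)
E
python3 - <<'E'
from h import *
np.set_printoptions(precision=4,suppress=True)
for n in('top','side'):
    print(ctrl.camera_params(n)); snap(n,n+'0',None,1.5)
print(ctrl.observe())
E
```

```text
{'fov_y': 49.35644683462217, 'cx': 260.0865563411985, 'cy': 186.81823637438256, 'k1': -0.005902307381804456, 'eye': array([0.4002, 0.0373, 1.3355]), 'orientation': array([ 0.7122, -0.6999,  0.0323, -0.0433])}
{'fov_y': 54.55267594615746, 'cx': 249.22257716015957, 'cy': 190.99439780198713, 'k1': -0.08246542272892755, 'eye': array([-0.0182, -0.6193,  0.9745]), 'orientation': array([ 0.8761, -0.3077,  0.1253, -0.3494])}
{'t': 0.1, 'joint_pos': array([-1.1935,  0.6158, -0.0126,  1.4247,  0.0081,  1.1033, -0.0404]), 'joint_vel': array([-0.0008, -0.0023,  0.0014, -0.0045,  0.0007,  0.0011,  0.0013]), 'joint_torque': array([  0.0012, -46.0045,   0.2098, -16.6248,  -0.0612,   0.017 ,
         0.0001]), 'tool_pos': array([0.2551, 0.5971, 0.2176]), 'ee_rot': array([ 0.2005,  0.9797, -0.0011, -0.0002]), 'contact_force': array([-0.643 , -0.4757,  0.9807]), 'ft_torque': array([-0.0344,  0.012 , -0.0023]), 'opening': 0.09275300562165217}
```

View pics/top0.png

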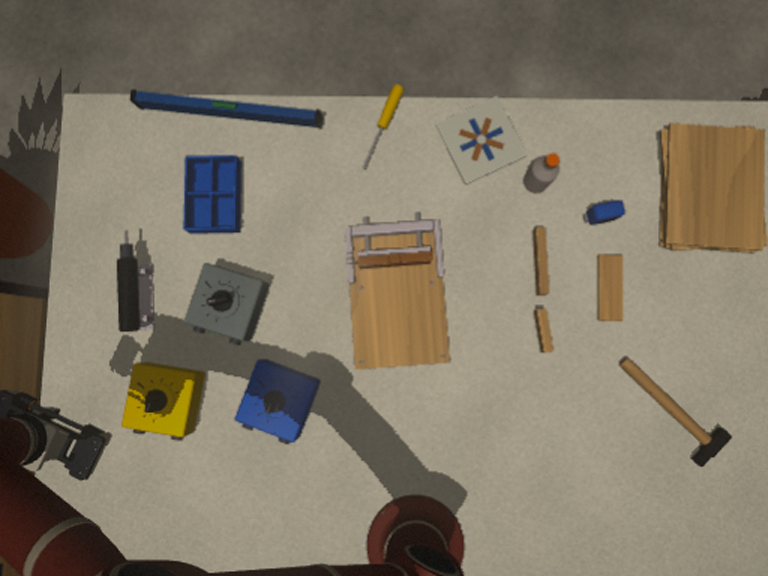

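View pics/side0.png

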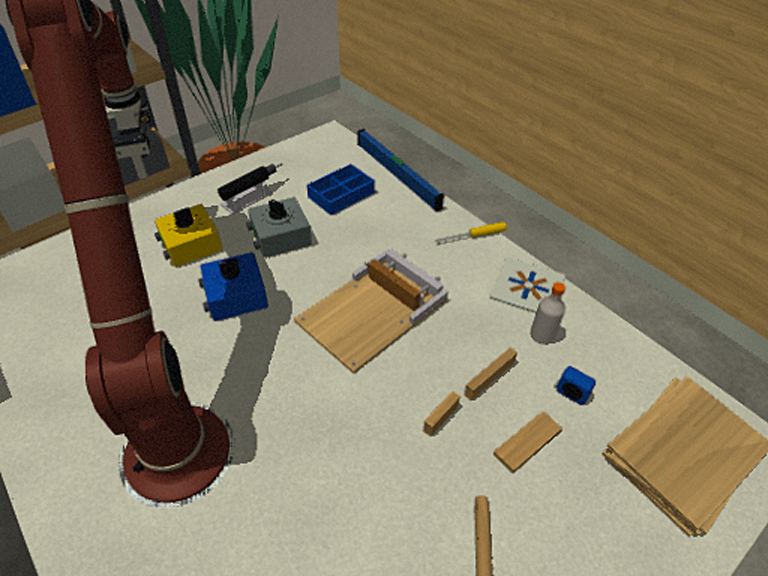

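```bash
python3 - <<'E'
from h import *
im=cv2.imread('pics/raw_top0.png'); out=np.zeros((480,776,3),np.uint8); x=0
for (x0,y0,x1,y1) in((120,170,186,231),(344,145,384,240),(226,136,306,250)):
    c=cv2.resize(im[y0:y1,x0:x1],None,fx=4,fy=4,interpolation=cv2.INTER_CUBIC); out[:c.shape[0],x:x+c.shape[1]]=c; print(x,x0,y0); x+=c.shape[1]+8
cv2.imwrite('pics/comp.png',out[:,:x])
E
```

```text
0 120 170
272 344 145
440 226 136
```

View pics/comp.png

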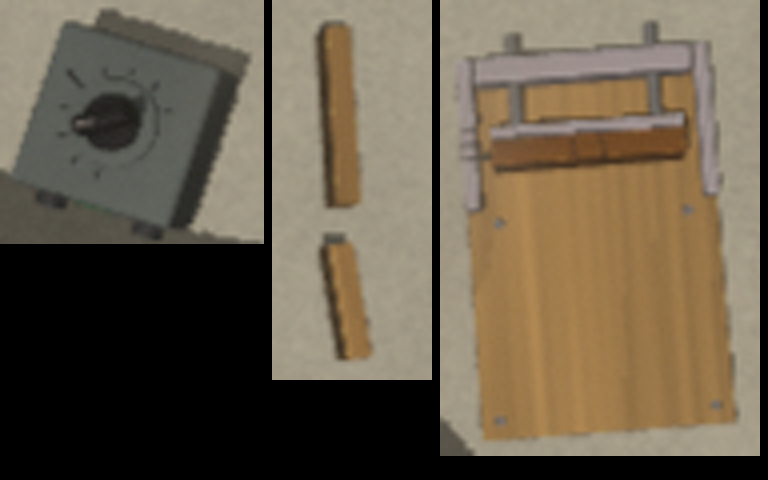

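```bash
cat > m.py <<'E'
from h import *
np.set_printoptions(precision=4,suppress=True)
def c(i,u,v): X,x0,y0=[(0,120,170),(272,344,145),(440,226,136)][i]; return ((u-X+.5)/4+x0-.5,(v+.5)/4+y0-.5)
A=lambda i,u,v,z: at('top',*c(i,u,v),z)
b=[A(0,*p,.07) for p in((67,22),(222,70),(172,229),(13,175))]
print('ctrl',[x[:2] for x in b],'side',[np.linalg.norm(b[i]-b[i-1]) for i in range(4)])
cen=np.mean(b,0);xa=b[0]+b[1]-b[2]-b[3];print('centre',cen,'yaw x',np.degrees(np.arctan2(xa[1],xa[0])))
P=A(0,77,126,.114); L=A(0,75,77,.07)
d=lambda v:np.degrees(np.arctan2(v[1],v[0]))
print('pointer',P,np.linalg.norm((P-cen)[:2]),d(P-cen),'long',d(L-cen))
r=[A(1,*p,.04) for p in((320,27),(348,24),(358,205),(330,207))]
rl=r[0]+r[1]-r[2]-r[3];print('rail',np.mean(r,0),'len',np.linalg.norm(rl)/2,'yaw',d(rl),'w',np.linalg.norm(r[0]-r[1]))
n=[A(2,484,438,.012),A(2,735,422,.012)]
lat=n[0]-n[1];print('jig near',n,np.linalg.norm(lat),'yaw',d(lat)-90)
y=np.radians(d(lat)-90);ex=np.array([np.cos(y),np.sin(y),0]);ey=np.array([-np.sin(y),np.cos(y),0])
J=np.mean(n,0)+.15*ex; J[2]=0
# side check: back block corners / lines
ln=[A(2,574,145,.064),A(2,604,145,.064)]
print('J',J,'lines in jig',[[(l-J)@ex,(l-J)@ey] for l in ln])
for nm,p,z in(('backL',(473,82),.046),('backR',(697,66),.046),('cheekLnear',(474,210),.034),('cheekRnear',(712,193),.034)):
    q=A(2,*p,z)-J;print(nm,q@ex,q@ey)
o=ctrl.observe();M=R.from_quat(o['ee_rot']).as_matrix();print(M)
# overlay
im=cv2.imread('pics/raw_top0.png');im=cv2.resize(im,None,fx=4,fy=4,interpolation=cv2.INTER_CUBIC)
def poly(pts,col):
    q=np.array([(px('top',p)+.5)*4-.5 for p in pts]);cv2.polylines(im,[np.int32(np.round(q))],True,col,1)
box=lambda x0,x1,y0,y1,z:[J+ex*a+ey*b_+[0,0,z] for a,b_ in((x0,y0),(x1,y0),(x1,y1),(x0,y1))]
poly(box(-.15,.15,-.1,.1,.012),(0,255,0));poly(box(.06,.08,-.075,.075,.064),(255,0,0));poly(box(.128,.148,-.1,.1,.046),(0,0,255))
cv2.imwrite('pics/ov.png',im[530:1010,880:1250])
s=cv2.imread('pics/raw_side0.png');s=cv2.resize(s,None,fx=4,fy=4)
E
python3 m.py
```

```text
ctrl [array([0.5657, 0.4388]), array([0.5306, 0.3179]), array([0.409 , 0.3511]), array([0.4477, 0.4742])] side [np.float64(0.12317856935408154), np.float64(0.12586912025463529), np.float64(0.12599503741942783), np.float64(0.1291011671372305)]
centre [0.4882 0.3955 0.07  ] yaw x -15.974686183711903
pointer [0.4829 0.4136 0.114 ] 0.01886688397492702 106.5723330695589 long 44.941159696054584
rail [ 0.5863 -0.2532  0.04  ] len 0.14212371677859167 yaw 2.708479020386965 w 0.022087214508877597
jig near [array([0.3566, 0.1296, 0.012 ]), array([ 0.3728, -0.0671,  0.012 ])] 0.19742177983860495 yaw 4.680869644538532
J [0.5142 0.0435 0.    ] lines in jig [[np.float64(0.06972666562376141), np.float64(0.013071244957839371)], [np.float64(0.06821627606047098), np.float64(-0.0099211098002893)]]
backL 0.1272191669254811 0.08898405529541314
backR 0.12829176390620012 -0.08675104142637537
cheekLnear 0.027875657674628265 0.09476902767110654
cheekRnear 0.029116802315072417 -0.09212223529625718
[[-0.9196  0.3928 -0.0008]
 [ 0.3928  0.9196 -0.0021]
 [-0.0001 -0.0022 -1.    ]]
```

View pics/ov.png

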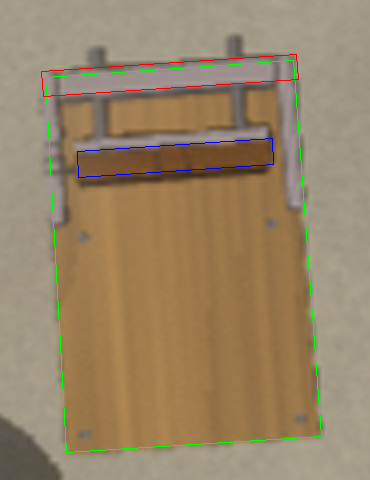

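{"name": "drive_tool", "arguments": {
  "steps": [
    {"turn": 1, "jaw": -1},
    {"turn": 1},
    {"turn": 1},
    {"turn": 1},
    {"turn": 1},
    {"turn": 1},
    {"turn": 0.29},
    {"tx": -1, "ty": 0.638}
  ]
}}

```text
invalid input at $.steps[0]: expected keys tx, ty, tz, turn, jaw
```

{"name": "drive_tool", "arguments": {
  "steps": [
    {"tx": -1, "ty": 0.638},
    {"tx": -1, "ty": 0.638},
    {"tx": -1, "ty": 0.638},
    {"tx": -1, "ty": 0.638},
    {"tx": -1, "ty": 0.638},
    {"tx": -1, "ty": 0.638},
    {"tx": -1, "ty": 0.638},
    {"tx": -1, "ty": 0.638}
  ]
}}

```text
invalid input at $.steps[0]: expected keys tx, ty, tz, turn, jaw
```

{"name": "drive_tool", "arguments": {
  "steps": [
    {"tx": -1, "ty": 0.638},
    {"tx": -1, "ty": 0.638},
    {"tx": -1, "ty": 0.638},
    {"tx": -1, "ty": 0.638},
    {}
  ]
}}

```text
invalid input at $.steps[0]: expected keys tx, ty, tz, turn, jaw
```

```bash
cat > s.py <<'E'
from h import *
import sys
np.set_printoptions(precision=4,suppress=True)
o=ctrl.observe();M=R.from_quat(o['ee_rot']).as_matrix()
print('t',o['t'],'pos',o['tool_pos'],'xang',np.degrees(np.arctan2(M[1,0],M[0,0])),'z',M[:,2],'F',o['contact_force'],'T',o['ft_torque'],'op',o['opening'],'q',o['joint_pos'])
def goto(X,Y,Z,ang):
    d=np.array([X,Y,Z])-o['tool_pos'];print('units',(M.T@d)/.02,'turn',-((ang-np.degrees(np.arctan2(M[1,0],M[0,0]))+180)%360-180)/8)
if len(sys.argv)>4: goto(*map(float,sys.argv[1:5]))
E
python3 s.py .488 .3955 .091 106.6
```

```text
t 0.1 pos [0.2551 0.5971 0.2176] xang 156.86857764038467 z [-0.0008 -0.0021 -1.    ] F [-0.643  -0.4757  0.9807] T [-0.0344  0.012  -0.0023] op 0.09275300562165217 q [-1.1935  0.6158 -0.0126  1.4247  0.0081  1.1033 -0.0404]
units [-14.6665  -4.6813   6.3419] turn 6.283572205048085
```

{"name": "drive_tool", "arguments": {
  "steps": [
    {"tx": 0, "ty": 0, "tz": 0, "turn": 1, "jaw": -1},
    {"tx": 0, "ty": 0, "tz": 0, "turn": 1, "jaw": -1},
    {"tx": 0, "ty": 0, "tz": 0, "turn": 1, "jaw": -1},
    {"tx": 0, "ty": 0, "tz": 0, "turn": 1, "jaw": -1},
    {"tx": 0, "ty": 0, "tz": 0, "turn": 1, "jaw": -1},
    {"tx": 0, "ty": 0, "tz": 0, "turn": 1, "jaw": -1},
    {"tx": 0, "ty": 0, "tz": 0, "turn": 0.29, "jaw": -1},
    {"tx": -1, "ty": 0.638, "tz": 0, "turn": 0, "jaw": -1}
  ]
}}

```text
t: 0.9
tool_pos: [0.2686, 0.5845, 0.2175]
ee_rot: [0.595, 0.803, -0.001, -0.002]
contact_force: [-0.8, 0.3, 0.7]
opening: 0.0929
```

{"name": "drive_tool", "arguments": {
  "steps": [
    {"tx": -1, "ty": 0.638, "tz": 0, "turn": 0, "jaw": -1},
    {"tx": -1, "ty": 0.638, "tz": 0, "turn": 0, "jaw": -1},
    {"tx": -1, "ty": 0.638, "tz": 0, "turn": 0, "jaw": -1},
    {"tx": -1, "ty": 0.638, "tz": 0, "turn": 0, "jaw": -1},
    {"tx": -1, "ty": 0.638, "tz": 0, "turn": 0, "jaw": -1},
    {"tx": -1, "ty": 0.638, "tz": 0, "turn": 0, "jaw": -1},
    {"tx": -1, "ty": 0.638, "tz": 0, "turn": 0, "jaw": -1},
    {"tx": -1, "ty": 0.638, "tz": 0, "turn": 0, "jaw": -1}
  ]
}}

```text
t: 1.7
tool_pos: [0.4171, 0.4569, 0.2181]
ee_rot: [0.598, 0.802, -0.001, -0.0]
contact_force: [-0.1, 0.5, 0.1]
opening: 0.0928
```

{"name": "drive_tool", "arguments": {
  "steps": [
    {"tx": -1, "ty": 0.638, "tz": 0, "turn": 0, "jaw": -1},
    {"tx": -1, "ty": 0.638, "tz": 0, "turn": 0, "jaw": -1},
    {"tx": -1, "ty": 0.638, "tz": 0, "turn": 0, "jaw": -1},
    {"tx": -1, "ty": 0.638, "tz": 0, "turn": 0, "jaw": -1},
    {"tx": 0, "ty": 0, "tz": 0, "turn": 0, "jaw": -1}
  ]
}}

```text
t: 2.2
tool_pos: [0.4916, 0.3914, 0.2183]
ee_rot: [0.601, 0.799, -0.001, 0.002]
contact_force: [0.1, -0.8, 0.9]
opening: 0.0929
```

```bash
python3 s.py .488 .3955 .091 106.6
```

```text
t 2.2 pos [0.4916 0.3914 0.2183] xang 106.1325550443427 z [ 0.0017 -0.0034 -1.    ] F [ 0.0781 -0.8269  0.854 ] T [-0.1504  0.0008  0.0083] op 0.0929037320050941 q [-0.8462  0.5888  0.2337  1.4962 -0.1426  1.0742 -0.3009]
units [ 0.2691 -0.1206  6.3619] turn -0.058430619457162436
```

{"name": "drive_tool", "arguments": {
  "steps": [
    {"tx": 0.27, "ty": -0.12, "tz": 1, "turn": -0.06, "jaw": -1},
    {"tx": 0, "ty": 0, "tz": 1, "turn": 0, "jaw": -1},
    {"tx": 0, "ty": 0, "tz": 1, "turn": 0, "jaw": -1},
    {"tx": 0, "ty": 0, "tz": 1, "turn": 0, "jaw": -1},
    {"tx": 0, "ty": 0, "tz": 1, "turn": 0, "jaw": -1},
    {"tx": 0, "ty": 0, "tz": 0.8, "turn": 0, "jaw": -1},
    {"tx": 0, "ty": 0, "tz": 0.5, "turn": 0, "jaw": -1},
    {"tx": 0, "ty": 0, "tz": 0, "turn": 0, "jaw": -1}
  ]
}}

```text
t: 3.0
tool_pos: [0.4826, 0.4006, 0.091]
ee_rot: [0.594, 0.804, -0.002, -0.001]
contact_force: [1.2, 0.2, 0.1]
opening: 0.0929
```

```bash
python3 - <<'E'
from h import *
snap('side','s1',(150,110,230,185),6)
snap('top','t1',(115,165,190,235),6)
a=cv2.imread('pics/s1.png');b=cv2.imread('pics/t1.png');h=min(a.shape[0],b.shape[0])
cv2.imwrite('pics/c1.png',cv2.resize(np.hstack([a[:h],b[:h]]),None,fx=.85,fy=.85))
E
python3 s.py .488 .3955 .091 106.6
```

```text
t 3.1 pos [0.4843 0.401  0.093 ] xang 107.0697625026789 z [ 0.0002  0.0007 -1.    ] F [ 0.6533 -0.2976 -1.0108] T [-0.0516  0.0209 -0.0303] op 0.09276536355903019 q [-0.8404  0.7233  0.1941  1.6293 -0.1785  0.8059 -0.2719]
units [-0.3162  0.0945  0.1003] turn 0.058720312834864785
```

View pics/c1.png

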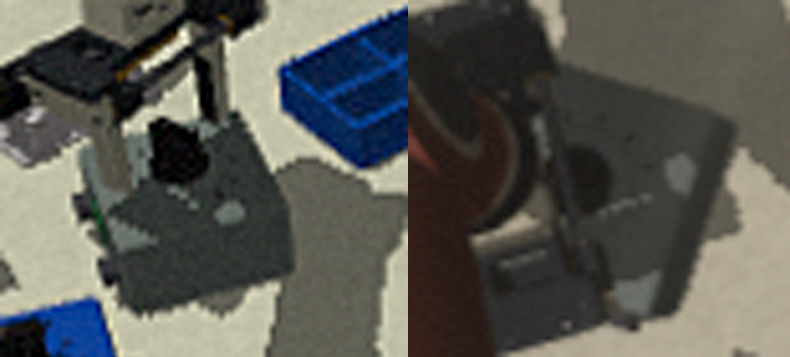

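{"name": "drive_tool", "arguments": {
  "steps": [
    {"tx": -0.15, "ty": 0, "tz": 0.05, "turn": 0, "jaw": 1},
    {"tx": 0, "ty": 0, "tz": 0, "turn": 0, "jaw": 1},
    {"tx": 0, "ty": 0, "tz": 0, "turn": 0, "jaw": 1},
    {"tx": 0, "ty": 0, "tz": 0, "turn": 0, "jaw": 1},
    {"tx": 0, "ty": 0, "tz": 0, "turn": 0, "jaw": 1},
    {"tx": 0, "ty": 0, "tz": 0, "turn": 0, "jaw": 1},
    {"tx": 0, "ty": 0, "tz": 0, "turn": 0, "jaw": 1},
    {"tx": 0, "ty": 0, "tz": 0, "turn": 0, "jaw": 1}
  ],
  "newtons": 12
}}

```text
t: 3.9
tool_pos: [0.4854, 0.3973, 0.0916]
ee_rot: [0.595, 0.804, -0.0, -0.0]
contact_force: [0.8, 0.3, -0.3]
opening: 0.0334
```

```bash
python3 s.py .488 .3955 .091 44.3
```

```text
t 3.9 pos [0.4854 0.3973 0.0916] xang 107.02795948666706 z [-0.0001 -0.0001 -1.    ] F [ 0.8339  0.3397 -0.2791] T [-0.0267  0.0129  0.0187] op 0.03338231092771054 q [-0.835   0.7234  0.1937  1.6342 -0.1784  0.8014 -0.267 ]
units [-0.1253  0.0956  0.0305] turn 7.840994935833383
```

{"name": "drive_tool", "arguments": {
  "steps": [
    {"tx": 0, "ty": 0, "tz": 0, "turn": 0, "jaw": 1},
    {"tx": 0, "ty": 0, "tz": 0, "turn": 0, "jaw": 1},
    {"tx": 0, "ty": 0, "tz": 0, "turn": 0, "jaw": 1},
    {"tx": 0, "ty": 0, "tz": 0, "turn": 0, "jaw": 1},
    {"tx": 0, "ty": 0, "tz": 0, "turn": 0, "jaw": 1},
    {"tx": 0, "ty": 0, "tz": 0, "turn": 0, "jaw": 1}
  ],
  "newtons": 12
}}

```text
t: 4.5
tool_pos: [0.4888, 0.3984, 0.0919]
ee_rot: [0.595, 0.804, 0.003, 0.002]
contact_force: [5.2, 2.4, -4.0]
opening: 0.014
```

```bash
python3 s.py .488 .3955 .091 44.3
```

```text
t 4.5 pos [0.4888 0.3984 0.0919] xang 106.98242349247656 z [ 0.0069  0.0031 -1.    ] F [ 5.1751  2.3781 -3.951 ] T [ 0.4868 -1.0743  0.0197] op 0.013971046863908508 q [-0.8345  0.7244  0.195   1.6311 -0.1779  0.7962 -0.2671]
units [-0.1284 -0.0821  0.0442] turn 7.83530293655957
```

{"name": "drive_tool", "arguments": {
  "steps": [
    {"tx": 0, "ty": 0.12, "tz": 0, "turn": 0, "jaw": 1},
    {"tx": 0, "ty": 0, "tz": 0, "turn": 0.8, "jaw": 1},
    {"tx": 0, "ty": 0, "tz": 0, "turn": 0.8, "jaw": 1},
    {"tx": 0, "ty": 0, "tz": 0, "turn": 0.8, "jaw": 1},
    {"tx": 0, "ty": 0, "tz": 0, "turn": 0.8, "jaw": 1},
    {"tx": 0, "ty": 0, "tz": 0, "turn": 0.8, "jaw": 1}
  ]
}}

```text
t: 5.1
tool_pos: [0.4888, 0.3985, 0.0919]
ee_rot: [0.795, 0.607, 0.001, 0.0]
contact_force: [3.3, 0.2, -2.8]
opening: 0.0137
```

```bash
python3 s.py .488 .3955 .091 44.3
```

```text
t 5.1 pos [0.4888 0.3985 0.0919] xang 74.77582296529681 z [ 0.0022  0.001  -1.    ] F [ 3.3085  0.153  -2.824 ] T [ 0.1198 -0.4659  0.0795] op 0.013746852230228446 q [-0.9241  0.7439  0.3528  1.6294 -0.3237  0.8241 -0.7017]
units [-0.1544  0.0007  0.0442] turn 3.8094778706621
```

{"name": "drive_tool", "arguments": {
  "steps": [
    {"tx": 0, "ty": 0, "tz": 0, "turn": 0.8, "jaw": 1},
    {"tx": 0, "ty": 0, "tz": 0, "turn": 0.8, "jaw": 1},
    {"tx": 0, "ty": 0, "tz": 0, "turn": 0.8, "jaw": 1},
    {"tx": 0, "ty": 0, "tz": 0, "turn": 0.8, "jaw": 1},
    {"tx": 0, "ty": 0, "tz": 0, "turn": 0.6, "jaw": 1},
    {"tx": 0, "ty": 0, "tz": 0, "turn": 0, "jaw": 1},
    {"tx": 0, "ty": 0, "tz": 0, "turn": 0, "jaw": 1}
  ]
}}

```text
t: 5.8
tool_pos: [0.4887, 0.3985, 0.0919]
ee_rot: [0.925, 0.38, 0.001, -0.0]
contact_force: [3.0, 2.3, -1.4]
opening: 0.014
```

```bash
python3 s.py .488 .3955 .091 44.3
```

```text
t 5.8 pos [0.4887 0.3985 0.0919] xang 44.72267744739869 z [ 0.0021  0.0009 -1.    ] F [ 3.0094  2.2672 -1.3847] T [ 0.2296 -0.6241 -0.0199] op 0.013965924335584464 q [-1.0052  0.7696  0.4994  1.6323 -0.4563  0.8558 -1.1114]
units [-0.1304  0.0825  0.0445] turn 0.05283468092483545
```

Open, rise, and look.

{"name": "drive_tool", "arguments": {
  "steps": [
    {"tx": 0, "ty": 0, "tz": 0, "turn": 0, "jaw": -1},
    {"tx": 0, "ty": 0, "tz": 0, "turn": 0, "jaw": -1},
    {"tx": 0, "ty": 0, "tz": 0, "turn": 0, "jaw": -1},
    {"tx": 0, "ty": 0, "tz": 0, "turn": 0, "jaw": -1},
    {"tx": 0, "ty": 0, "tz": -0.5, "turn": 0, "jaw": -1},
    {"tx": 0, "ty": 0, "tz": -1, "turn": 0, "jaw": -1},
    {"tx": 0, "ty": 0, "tz": -1, "turn": 0, "jaw": -1},
    {"tx": 0, "ty": 0, "tz": -1, "turn": 0, "jaw": -1}
  ]
}}

```text
t: 6.6
tool_pos: [0.4878, 0.3979, 0.1631]
ee_rot: [0.925, 0.38, 0.0, -0.0]
contact_force: [0.9, -0.3, -1.0]
opening: 0.0736
```

{"name": "drive_tool", "arguments": {
  "steps": [
    {"tx": 0, "ty": 0, "tz": -1, "turn": 0, "jaw": -1},
    {"tx": 0, "ty": 0, "tz": -1, "turn": 0, "jaw": -1},
    {"tx": -0.7, "ty": 0.7, "tz": 0, "turn": 0, "jaw": -1},
    {"tx": -0.7, "ty": 0.7, "tz": 0, "turn": 0, "jaw": -1},
    {"tx": -0.7, "ty": 0.7, "tz": 0, "turn": 0, "jaw": -1},
    {"tx": -0.7, "ty": 0.7, "tz": 0, "turn": 0, "jaw": -1},
    {"tx": -0.7, "ty": 0.7, "tz": 0, "turn": 0, "jaw": -1},
    {"tx": -0.7, "ty": 0.7, "tz": 0, "turn": 0, "jaw": -1}
  ]
}}

```text
t: 7.4
tool_pos: [0.487, 0.2783, 0.2025]
ee_rot: [0.925, 0.38, 0.0, -0.0]
contact_force: [0.7, 0.5, 0.5]
opening: 0.0931
```

```bash
python3 - <<'E'
from h import *
snap('side','s2',(150,110,230,185),5)
snap('top','t2',(115,165,190,235),6)
a=cv2.imread('pics/s2.png');b=cv2.imread('pics/t2.png');h=min(a.shape[0],b.shape[0])
cv2.imwrite('pics/c2.png',cv2.resize(np.hstack([a[:h],b[:h]]),None,fx=.9,fy=.9))
E
python3 s.py .5863 -.2532 .2 2.7
```

```text
t 7.5 pos [0.4877 0.2757 0.2029] xang 44.30161935629591 z [ 0.0009 -0.001  -1.    ] F [ 0.2579  0.352  -0.2813] T [-0.0601  0.095   0.0248] op 0.09281271072797385 q [-0.924   0.5445  0.5826  1.723  -0.3489  0.9791 -1.0084]
units [-14.9397  22.3679   0.1765] turn 5.200202419536989
```

View pics/c2.png

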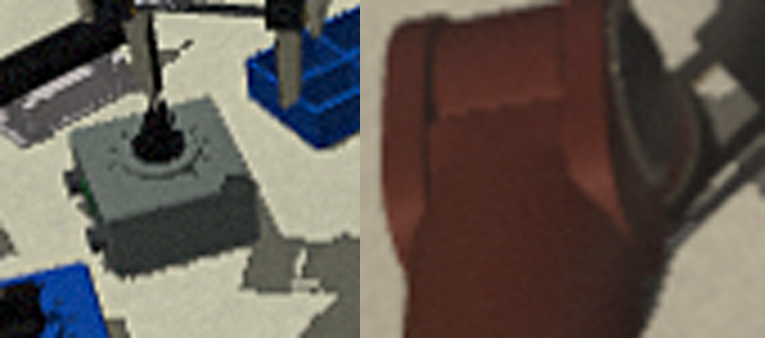

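{"name": "drive_tool", "arguments": {
  "steps": [
    {"tx": -0.62, "ty": 0.93, "tz": 0, "turn": 0, "jaw": -1},
    {"tx": -0.62, "ty": 0.93, "tz": 0, "turn": 0, "jaw": -1},
    {"tx": -0.62, "ty": 0.93, "tz": 0, "turn": 0, "jaw": -1},
    {"tx": -0.62, "ty": 0.93, "tz": 0, "turn": 0, "jaw": -1},
    {"tx": -0.62, "ty": 0.93, "tz": 0, "turn": 0, "jaw": -1},
    {"tx": -0.62, "ty": 0.93, "tz": 0, "turn": 0, "jaw": -1},
    {"tx": -0.62, "ty": 0.93, "tz": 0, "turn": 0, "jaw": -1},
    {"tx": -0.62, "ty": 0.93, "tz": 0, "turn": 0, "jaw": -1}
  ]
}}

```text
t: 8.3
tool_pos: [0.5215, 0.1043, 0.2021]
ee_rot: [0.925, 0.38, 0.001, -0.0]
contact_force: [0.2, 0.7, -0.1]
opening: 0.0929
```

{"name": "drive_tool", "arguments": {
  "steps": [
    {"tx": -0.62, "ty": 0.93, "tz": 0, "turn": 0, "jaw": -1},
    {"tx": -0.62, "ty": 0.93, "tz": 0, "turn": 0, "jaw": -1},
    {"tx": -0.62, "ty": 0.93, "tz": 0, "turn": 0, "jaw": -1},
    {"tx": -0.62, "ty": 0.93, "tz": 0, "turn": 0, "jaw": -1},
    {"tx": -0.62, "ty": 0.93, "tz": 0, "turn": 0, "jaw": -1},
    {"tx": -0.62, "ty": 0.93, "tz": 0, "turn": 0, "jaw": -1},
    {"tx": -0.62, "ty": 0.93, "tz": 0, "turn": 0, "jaw": -1},
    {"tx": -0.62, "ty": 0.93, "tz": 0, "turn": 0, "jaw": -1}
  ]
}}

```text
t: 9.1
tool_pos: [0.5559, -0.0714, 0.2021]
ee_rot: [0.925, 0.38, 0.001, -0.0]
contact_force: [0.3, -0.4, 0.3]
opening: 0.0932
```

```bash
python3 - <<'E'
from h import *
snap('side','s3',(150,110,230,185),5)
snap('top','t3',(115,165,190,235),6)
a=cv2.imread('pics/s3.png');b=cv2.imread('pics/t3.png');h=min(a.shape[0],b.shape[0])
cv2.imwrite('pics/c3.png',cv2.resize(np.hstack([a[:h],b[:h]]),None,fx=.9,fy=.9))
E
python3 s.py .5863 -.2532 .2 2.7
```

```text
t 9.2 pos [ 0.5557 -0.075   0.2024] xang 44.361459941166586 z [ 0.0018 -0.0024 -1.    ] F [-0.1217  0.0323 -0.4605] T [-0.0684  0.166   0.0489] op 0.09302561458096736 q [-0.2711  0.5433  0.5743  1.7237 -0.3439  0.9746 -0.364 ]
units [-5.1354  7.4416  0.1448] turn 5.207682492645823
```

View pics/c3.png

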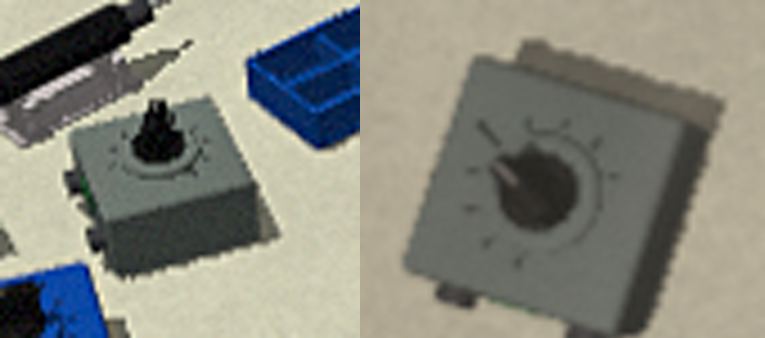

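```bash
python3 - <<'E'
from h import *
f=lambda u,v,z:at('top',115+(u-360+.5)/5.4-.5,165+(v+.5)/5.4-.5,z)
d=lambda v:np.degrees(np.arctan2(v[1],v[0]))
a,b=f(494,164,.114),f(517,186,.114);print('pointer line',d(a-b),np.linalg.norm(a-b), a)
m,n=f(479,122,.07),f(501,144,.07);print('mark line',d(m-n))
for c in((.4888,.3985),(.4882,.3955)): print(d(a[:2]-c),d(b[:2]-c),d(m[:2]-c),d(n[:2]-c),np.linalg.norm(a[:2]-c))
k=[f(*p,.07) for p in((475,57),(685,122),(617,333),(407,268))];print(np.mean(k,0),d(k[0]+k[1]-k[2]-k[3]),d(k[0]+k[3]-k[1]-k[2])-90)
E
```

```text
pointer line 48.15902708937905 0.017716043976306113 [0.50108124 0.41290829 0.114     ]
mark line 46.88704566580716
49.556629219700234 69.03892336174023 43.52734092366742 41.88035403620549 0.018932186767158122
53.500472666107996 75.82277014218022 45.292083560962 44.559654630069645 0.021655829220228757
[0.48798915 0.39614226 0.07      ] -15.380458334241176 -16.02446618968682
```

{"name": "drive_tool", "arguments": {
  "steps": [
    {"tx": -0.64, "ty": 0.93, "tz": 0, "turn": 0, "jaw": -1},
    {"tx": -0.64, "ty": 0.93, "tz": 0, "turn": 0, "jaw": -1},
    {"tx": -0.64, "ty": 0.93, "tz": 0, "turn": 0, "jaw": -1},
    {"tx": -0.64, "ty": 0.93, "tz": 0, "turn": 0, "jaw": -1},
    {"tx": -0.64, "ty": 0.93, "tz": 0, "turn": 0, "jaw": -1},
    {"tx": -0.64, "ty": 0.93, "tz": 0, "turn": 0, "jaw": -1},
    {"tx": -0.64, "ty": 0.93, "tz": 0, "turn": 0, "jaw": -1},
    {"tx": -0.64, "ty": 0.93, "tz": 0, "turn": 0, "jaw": -1}
  ]
}}

```text
t: 10.0
tool_pos: [0.5879, -0.2478, 0.2016]
ee_rot: [0.925, 0.381, 0.001, -0.001]
contact_force: [0.1, 0.3, -0.5]
opening: 0.0932
```

{"name": "drive_tool", "arguments": {
  "steps": [
    {"tx": 0, "ty": 0, "tz": 0, "turn": 1, "jaw": -1},
    {"tx": 0, "ty": 0, "tz": 0, "turn": 1, "jaw": -1},
    {"tx": 0, "ty": 0, "tz": 0, "turn": 1, "jaw": -1},
    {"tx": 0, "ty": 0, "tz": 0, "turn": 1, "jaw": -1},
    {"tx": 0, "ty": 0, "tz": 0, "turn": 1, "jaw": -1},
    {"tx": 0, "ty": 0, "tz": 0, "turn": 0.2, "jaw": -1},
    {"tx": 0, "ty": 0, "tz": 0, "turn": 0, "jaw": -1}
  ]
}}

```text
t: 10.7
tool_pos: [0.5873, -0.2479, 0.2014]
ee_rot: [1.0, 0.029, -0.0, -0.0]
contact_force: [-0.2, -0.8, 0.1]
opening: 0.0933
```

```bash
python3 s.py .5863 -.2532 .026 2.7; python3 - <<'E'
from h import *
# rail: fine measure from raw images, brown mask
im=cv2.imread('pics/raw_top0.png'); hsv=cv2.cvtColor(im,cv2.COLOR_BGR2HSV)
m=((hsv[...,1]>90)&(hsv[...,2]>95)).astype(np.uint8); m[:, :350]=0;m[:,372:]=0;m[:145]=0;m[200:]=0
ys,xs=np.nonzero(m);w=at;P=np.array([at('top',x,y,.04)[:2] for x,y in zip(xs,ys)])
r=cv2.minAreaRect((P*1000).astype(np.float32));print('rail rect mm',r)
# pointer: bright pixels near dial
im=cv2.imread('pics/raw_t3.png').astype(float);x0,y0=134,188
g=im[y0:y0+20,x0:x0+20].mean(2);print(g.astype(int))
E
```

```text
t 10.7 pos [ 0.5873 -0.2479  0.2014] xang 3.2745909390445123 z [-0.0002  0.001  -1.    ] F [-0.2174 -0.7719  0.0752] T [-0.0194  0.2044  0.0409] op 0.09333689696017042 q [-0.0381  0.7075  0.7425  1.5002 -0.5072  1.1337 -0.7113]
units [-0.0645  0.2713  8.7709] turn 0.07182386738056579
rail rect mm ((586.5676879882812, -255.47280883789062), (141.9708709716797, 20.61186408996582), 2.6718673706054688)
[[104 102  90  67  80 102 100 101 101 104 101  91  80 101 101 101 101  98
   85  86]
 [103 102 101  86  69  85 102 102 104 102 103  99  84  81  80  77  82  85
   98  98]
 [103 102 104 100  87  70  91 101 102 100  98  99  96  91  91  93  93  93
   85  80]
 [102 102 103 102 100  85  73  95 101 100  98  92  75  85 102 102 102  99
   93  91]
 [103 102 102 101 102  98  91  98  99 101  93  72  61  65  86 102 101  99
  101 100]
 [103 103 102 102 103 101  91  76  80  84  68  52  50  49  56  70  73  83
  103 102]
 [103 103 102 103 101  93  69  49  46  51  44  40  40  40  39  46  47  55
   82 103]
 [100 103 101 101  93  83  87  73  42  40  37  40  37  38  42  42  46  44
   55  72]
 [ 95  79  81  94  
[... 301 characters left out ...]
  40  41
   40  42]
 [104 102 103 103 101  95  72  43  42  44  46  47  43  42  38  36  39  40
   41  42]
 [104 103 103 102 101 101  82  44  43  43  46  47  47  43  41  39  36  40
   38  38]
 [102 103 103 103 104 103  89  46  43  44  42  46  46  45  44  41  38  38
   38  41]
 [ 87  77  86  96 103 103  91  55  46  48  44  44  47  49  46  45  38  36
   43  37]
 [ 96  92  98 100  99 102  99  79  45  47  48  43  46  49  46  41  39  38
   37  64]
 [103 101 104 101 102 103 103  94  67  46  47  46  45  43  38  37  37  39
   45  76]
 [101 103 103 103 103 105 103 100  95  79  50  48  48  46  48  41  42  65
   91  98]
 [103 103 102 101 102 103 105 102 104  99  86  76  70  57  64  65  81  99
  105 106]]
```

{"name": "drive_tool", "arguments": {
  "steps": [
    {"tx": 0, "ty": 0.33, "tz": 1, "turn": 0.07, "jaw": -0.2},
    {"tx": 0, "ty": 0, "tz": 1, "turn": 0, "jaw": -0.2},
    {"tx": 0, "ty": 0, "tz": 1, "turn": 0, "jaw": -0.2},
    {"tx": 0, "ty": 0, "tz": 1, "turn": 0, "jaw": -0.2},
    {"tx": 0, "ty": 0, "tz": 1, "turn": 0, "jaw": -0.2},
    {"tx": 0, "ty": 0, "tz": 1, "turn": 0, "jaw": -0.2},
    {"tx": 0, "ty": 0, "tz": 1, "turn": 0, "jaw": -0.2}
  ]
}}

```text
t: 11.4
tool_pos: [0.5874, -0.2555, 0.061]
ee_rot: [1.0, 0.023, 0.0, -0.0]
contact_force: [-0.3, 0.5, 0.5]
opening: 0.0555
```

```bash
python3 -c "
from h import *
snap('side','s4',(270,200,400,310),5)"
python3 s.py .5866 -.2545 .010 2.7
```

```text
t 11.45 pos [ 0.5854 -0.254   0.0574] xang 2.637190286393234 z [-0.0051  0.004  -1.    ] F [-0.6192  0.5084 -1.4958] T [0.0393 0.1312 0.0324] op 0.055469441298838185 q [ 0.0239  0.8651  0.6376  1.6261 -0.6338  0.874  -0.609 ]
units [0.0719 0.0392 2.3695] turn -0.007851214200844225
```

View pics/s4.png

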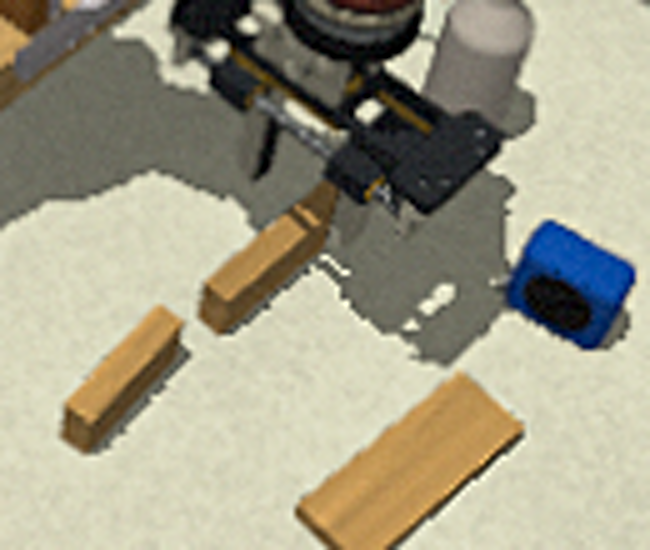

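{"name": "drive_tool", "arguments": {
  "steps": [
    {"tx": 0, "ty": 0, "tz": 1, "turn": 0, "jaw": -0.2},
    {"tx": 0, "ty": 0, "tz": 0.8, "turn": 0, "jaw": -0.2},
    {"tx": 0, "ty": 0, "tz": 0.5, "turn": 0, "jaw": -0.2},
    {"tx": 0, "ty": 0, "tz": 0, "turn": 0, "jaw": 1},
    {"tx": 0, "ty": 0, "tz": 0, "turn": 0, "jaw": 1},
    {"tx": 0, "ty": 0, "tz": 0, "turn": 0, "jaw": 1},
    {"tx": 0, "ty": 0, "tz": 0, "turn": 0, "jaw": 1},
    {"tx": 0, "ty": 0, "tz": 0, "turn": 0, "jaw": 1}
  ],
  "newtons": 35
}}

```text
t: 12.25
tool_pos: [0.5872, -0.2565, 0.0163]
ee_rot: [1.0, 0.022, 0.0, 0.0]
contact_force: [0.1, 1.2, 0.5]
opening: 0.0201
```

{"name": "drive_tool", "arguments": {
  "steps": [
    {"tx": 0, "ty": 0, "tz": 0, "turn": 0, "jaw": 1},
    {"tx": 0, "ty": 0, "tz": 0, "turn": 0, "jaw": 1},
    {"tx": 0, "ty": 0, "tz": 0, "turn": 0, "jaw": 1}
  ]
}}

```text
t: 12.55
tool_pos: [0.5871, -0.2565, 0.0163]
ee_rot: [1.0, 0.022, 0.0, 0.0]
contact_force: [-0.4, 0.5, 3.4]
opening: 0.0193
```

```bash
python3 s.py .5866 -.2545 .11 2.7
```

```text
t 12.55 pos [ 0.5871 -0.2565  0.0163] xang 2.4682423592746203 z [ 0.0008 -0.0002 -1.    ] F [-0.4002  0.5323  3.4121] T [ 0.1129  0.2774 -0.0123] op 0.019336214286958735 q [ 0.0447  0.9168  0.6007  1.6444 -0.6773  0.7981 -0.5769]
units [-0.0195 -0.0985 -4.6875] turn -0.02896970509067387
```

{"name": "drive_tool", "arguments": {
  "steps": [
    {"tx": 0, "ty": 0, "tz": 0, "turn": 0, "jaw": 0.2},
    {"tx": 0, "ty": 0, "tz": 0.15, "turn": 0, "jaw": 0.2},
    {"tx": 0, "ty": 0, "tz": 0.15, "turn": 0, "jaw": 0.2},
    {"tx": 0, "ty": 0, "tz": 0, "turn": 0, "jaw": 1},
    {"tx": 0, "ty": 0, "tz": 0, "turn": 0, "jaw": 1},
    {"tx": 0, "ty": 0, "tz": 0, "turn": 0, "jaw": 1},
    {"tx": 0, "ty": 0, "tz": 0, "turn": 0, "jaw": 1},
    {"tx": 0, "ty": 0, "tz": 0, "turn": 0, "jaw": 1}
  ],
  "newtons": 35
}}

```text
t: 13.35
tool_pos: [0.5868, -0.2563, 0.0096]
ee_rot: [1.0, 0.022, -0.0, -0.0]
contact_force: [-0.3, 0.6, -1.0]
opening: 0.0197
```

```bash
python3 s.py .5866 -.2545 .11 2.7
```

```text
t 13.35 pos [ 0.5868 -0.2563  0.0096] xang 2.467762650414914 z [-0.0002  0.0001 -1.    ] F [-0.3222  0.5665 -1.0191] T [-0.0014  0.1684  0.0269] op 0.019710401085723955 q [ 0.0478  0.9252  0.5945  1.647  -0.683   0.7877 -0.5724]
units [-0.0057 -0.0904 -5.0198] turn -0.02902966869813639
```

{"name": "drive_tool", "arguments": {
  "steps": [
    {"tx": 0, "ty": 0, "tz": -0.5, "turn": 0, "jaw": 1},
    {"tx": 0, "ty": 0, "tz": -1, "turn": 0, "jaw": 1},
    {"tx": 0, "ty": 0, "tz": -1, "turn": 0, "jaw": 1},
    {"tx": 0, "ty": 0, "tz": -1, "turn": 0, "jaw": 1},
    {"tx": 0, "ty": 0, "tz": -1, "turn": 0, "jaw": 1},
    {"tx": -0.296, "ty": -0.946, "tz": 0, "turn": 0, "jaw": 1},
    {"tx": -0.296, "ty": -0.946, "tz": 0, "turn": 0, "jaw": 1},
    {"tx": -0.296, "ty": -0.946, "tz": 0, "turn": 0, "jaw": 1}
  ]
}}

```text
t: 14.15
tool_pos: [0.5665, -0.2, 0.1007]
ee_rot: [1.0, 0.021, 0.001, 0.0]
contact_force: [-0.0, 0.4, -1.4]
opening: 0.0198
```

{"name": "drive_tool", "arguments": {
  "steps": [
    {"tx": -0.296, "ty": -0.946, "tz": 0, "turn": 0, "jaw": 1},
    {"tx": -0.296, "ty": -0.946, "tz": 0, "turn": 0, "jaw": 1},
    {"tx": -0.296, "ty": -0.946, "tz": 0, "turn": 0, "jaw": 1},
    {"tx": -0.296, "ty": -0.946, "tz": 0, "turn": 0, "jaw": 1},
    {"tx": -0.296, "ty": -0.946, "tz": 0, "turn": 0, "jaw": 1},
    {"tx": -0.296, "ty": -0.946, "tz": 0, "turn": 0, "jaw": 1},
    {"tx": -0.296, "ty": -0.946, "tz": 0, "turn": 0, "jaw": 1},
    {"tx": -0.296, "ty": -0.946, "tz": 0, "turn": 0, "jaw": 1}
  ]
}}

```text
t: 14.95
tool_pos: [0.5128, -0.0506, 0.1005]
ee_rot: [1.0, 0.021, 0.001, -0.0]
contact_force: [0.2, -0.2, -0.7]
opening: 0.0196
```

{"name": "drive_tool", "arguments": {
  "steps": [
    {"tx": -0.296, "ty": -0.946, "tz": 0, "turn": 0, "jaw": 1},
    {"tx": -0.296, "ty": -0.946, "tz": 0, "turn": 0, "jaw": 1},
    {"tx": -0.296, "ty": -0.946, "tz": 0, "turn": 0, "jaw": 1},
    {"tx": -0.296, "ty": -0.946, "tz": 0, "turn": 0, "jaw": 1},
    {"tx": -0.296, "ty": -0.946, "tz": 0, "turn": 0, "jaw": 1},
    {"tx": 0, "ty": 0, "tz": 0, "turn": -0.28, "jaw": 1},
    {"tx": 0, "ty": 0, "tz": 0, "turn": 0, "jaw": 1}
  ]
}}

```text
t: 15.65
tool_pos: [0.4797, 0.0416, 0.1003]
ee_rot: [0.999, 0.042, 0.001, 0.0]
contact_force: [0.7, -0.3, -0.2]
opening: 0.0202
```

```bash
python3 s.py .4792 .0420 .0222 4.7;  python3 -c "
from h import *
snap('side','s5',(190,150,310,250),5)"
```

```text
t 15.65 pos [0.4797 0.0416 0.1003] xang 4.802462237839879 z [ 0.0016 -0.0003 -1.    ] F [ 0.7022 -0.2806 -0.2381] T [-0.0413  0.1375 -0.0364] op 0.020220301911668914 q [-0.5981  0.6276  0.7123  2.0495 -0.6424  0.6946 -0.9538]
units [-0.0314 -0.0222  3.9064] turn 0.012807779729985924
```

View pics/s5.png

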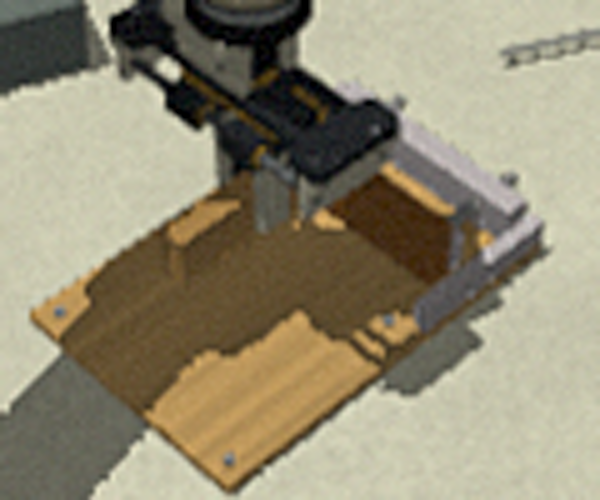

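{"name": "drive_tool", "arguments": {
  "steps": [
    {"tx": 0, "ty": 0, "tz": 1, "turn": 0, "jaw": 1},
    {"tx": 0, "ty": 0, "tz": 1, "turn": 0, "jaw": 1},
    {"tx": 0, "ty": 0, "tz": 1, "turn": 0, "jaw": 1},
    {"tx": 0, "ty": 0, "tz": 0.5, "turn": 0, "jaw": 1},
    {"tx": 0, "ty": 0, "tz": 0.2, "turn": 0, "jaw": 1},
    {"tx": 0, "ty": 0, "tz": 0.1, "turn": 0, "jaw": 1},
    {"tx": 0, "ty": 0, "tz": 0, "turn": 0, "jaw": 1},
    {"tx": 0, "ty": 0, "tz": 0, "turn": 0, "jaw": 1}
  ]
}}

```text
t: 16.5
tool_pos: [0.4797, 0.0419, 0.0243]
ee_rot: [0.999, 0.041, 0.001, 0.0]
contact_force: [0.6, 1.1, -2.1]
opening: 0.02
```

```bash
python3 s.py .5042 .0440 .0222 4.7;  python3 -c "
from h import *
snap('side','s6',(190,150,310,250),5)"
```

```text
t 16.5 pos [0.4797 0.0419 0.0243] xang 4.703747297007067 z [ 0.0013  0.     -1.    ] F [ 0.5734  1.0721 -2.13  ] T [ 0.0204  0.1586 -0.0659] op 0.019978995594681657 q [-0.493   0.7393  0.556   2.0992 -0.7955  0.5211 -0.8272]
units [ 1.2292 -0.0046  0.1045] turn 0.0004684121258833329
```

{"name": "drive_tool", "arguments": {
  "steps": [
    {"tx": 0, "ty": 0, "tz": 0.06, "turn": 0, "jaw": 1},
    {"tx": 0, "ty": 0, "tz": 0.05, "turn": 0, "jaw": 1},
    {"tx": 0, "ty": 0, "tz": 0, "turn": 0, "jaw": 1}
  ]
}}

```text
t: 16.85
tool_pos: [0.4791, 0.0421, 0.0214]
ee_rot: [0.999, 0.041, -0.0, -0.0]
contact_force: [-0.2, -0.2, -0.5]
opening: 0.0192
```

{"name": "drive_tool", "arguments": {
  "steps": [
    {"tx": 0.2, "ty": 0, "tz": 0, "turn": 0, "jaw": 1},
    {"tx": 0.2, "ty": 0, "tz": 0, "turn": 0, "jaw": 1},
    {"tx": 0.2, "ty": 0, "tz": 0, "turn": 0, "jaw": 1},
    {"tx": 0.2, "ty": 0, "tz": 0, "turn": 0, "jaw": 1},
    {"tx": 0.2, "ty": 0, "tz": 0, "turn": 0, "jaw": 1},
    {"tx": 0.2, "ty": 0, "tz": 0, "turn": 0, "jaw": 1},
    {"tx": 0.2, "ty": 0, "tz": 0, "turn": 0, "jaw": 1},
    {"tx": 0, "ty": 0, "tz": 0, "turn": 0, "jaw": 1}
  ]
}}

```text
t: 17.65
tool_pos: [0.5059, 0.0443, 0.0214]
ee_rot: [0.999, 0.041, -0.001, -0.0]
contact_force: [-3.0, 0.4, 2.8]
opening: 0.0199
```

```bash
python3 s.py .5222 .0454 .0222 4.7
```

```text
t 17.65 pos [0.5059 0.0443 0.0214] xang 4.699452788897979 z [-0.0027  0.0005 -1.    ] F [-3.0326  0.3554  2.7645] T [-0.0084  0.7393  0.0464] op 0.019898700218478574 q [-0.4952  0.7729  0.5752  2.0257 -0.7756  0.5744 -0.8596]
units [ 0.8144  0.0095 -0.0406] turn -6.840138775388027e-05
```

{"name": "drive_tool", "arguments": {
  "steps": [
    {"tx": 0.15, "ty": 0, "tz": 0, "turn": 0, "jaw": 1},
    {"tx": 0.15, "ty": 0, "tz": 0, "turn": 0, "jaw": 1},
    {"tx": 0.15, "ty": 0, "tz": 0, "turn": 0, "jaw": 1},
    {"tx": 0.15, "ty": 0, "tz": 0, "turn": 0, "jaw": 1},
    {"tx": 0, "ty": 0, "tz": 0, "turn": 0, "jaw": 1},
    {"tx": 0, "ty": 0, "tz": 0, "turn": 0, "jaw": 1}
  ]
}}

```text
t: 18.25
tool_pos: [0.5121, 0.045, 0.0213]
ee_rot: [0.999, 0.041, -0.007, -0.001]
contact_force: [-13.8, -0.9, 13.1]
opening: 0.0196
```

```bash
python3 s.py .5222 .0454 .0222 4.7
python3 - <<'E'
from h import *
snap('side','s7',(190,150,310,250),5)
snap('top','t7',(226,136,306,250),4)
a=cv2.imread('pics/s7.png');b=cv2.imread('pics/t7.png');o=np.zeros((500,930,3),np.uint8);o[:,:600]=a;o[:456,605:925]=b
cv2.imwrite('pics/c7.png',cv2.resize(o,None,fx=.86,fy=.86))
E
```

```text
t 18.25 pos [0.5121 0.045  0.0213] xang 4.667735664148185 z [-0.0133  0.0024 -0.9999] F [-13.8291  -0.9091  13.0553] T [-0.2551  2.6772 -0.0037] op 0.019632752586411045 q [-0.4963  0.7841  0.5847  1.9998 -0.7636  0.6039 -0.8744]
units [ 0.5059  0.0197 -0.0539] turn -0.0040330419814758045
```

View pics/c7.png

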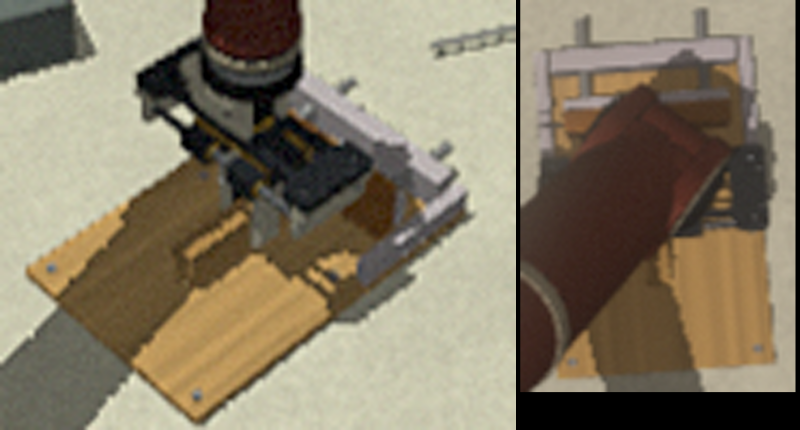

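{"name": "drive_tool", "arguments": {
  "steps": [
    {"tx": 0, "ty": 0, "tz": -0.06, "turn": 0, "jaw": 1},
    {"tx": 0, "ty": 0, "tz": 0, "turn": 0, "jaw": 1},
    {"tx": 0, "ty": 0, "tz": 0, "turn": 0, "jaw": 1}
  ]
}}

```text
t: 18.65
tool_pos: [0.5147, 0.0452, 0.0214]
ee_rot: [0.999, 0.041, -0.004, -0.0]
contact_force: [-5.9, -0.7, -0.4]
opening: 0.0199
```

```bash
python3 s.py .5222 .0454 .0222 4.7
```

```text
t 18.65 pos [0.5147 0.0452 0.0214] xang 4.690746313790144 z [-0.0088  0.0006 -1.    ] F [-5.8947 -0.702  -0.357 ] T [-0.1896  1.516   0.0264] op 0.01988284867225978 q [-0.4975  0.785   0.5852  1.9963 -0.7636  0.6016 -0.8762]
units [ 0.3756  0.0211 -0.0424] turn -0.0011567107762324724
```

{"name": "drive_tool", "arguments": {
  "steps": [
    {"tx": 0.12, "ty": 0, "tz": -0.01, "turn": 0, "jaw": 1},
    {"tx": 0.12, "ty": 0, "tz": -0.01, "turn": 0, "jaw": 1},
    {"tx": 0.12, "ty": 0, "tz": 0, "turn": 0, "jaw": 1},
    {"tx": 0, "ty": 0, "tz": 0, "turn": 0, "jaw": 1},
    {"tx": 0, "ty": 0, "tz": 0, "turn": 0, "jaw": 1},
    {"tx": 0, "ty": 0, "tz": 0, "turn": 0, "jaw": 1}
  ]
}}

```text
t: 19.25
tool_pos: [0.5203, 0.0457, 0.0216]
ee_rot: [0.999, 0.041, -0.006, -0.001]
contact_force: [-9.0, -1.0, 0.8]
opening: 0.0198
```

```bash
python3 s.py .5222 .0454 .0222 4.7
```

```text
t 19.25 pos [0.5203 0.0457 0.0216] xang 4.688060149258109 z [-0.012   0.0009 -0.9999] F [-9.0447 -0.9867  0.7626] T [-0.247   1.8884 -0.0227] op 0.019845162064618765 q [-0.4981  0.7921  0.5908  1.978  -0.7571  0.618  -0.8854]
units [ 0.0948  0.0238 -0.0336] turn -0.001492481342737051
```

{"name": "drive_tool", "arguments": {
  "steps": [
    {"tx": 0, "ty": 0, "tz": 0, "turn": 0, "jaw": 1},
    {"tx": 0, "ty": 0, "tz": 0, "turn": 0, "jaw": 1},
    {"tx": 0, "ty": 0, "tz": 0, "turn": 0, "jaw": 1},
    {"tx": 0, "ty": 0, "tz": 0, "turn": 0, "jaw": 1},
    {"tx": 0, "ty": 0, "tz": 0, "turn": 0, "jaw": 1},
    {"tx": 0, "ty": 0, "tz": 0, "turn": 0, "jaw": 1},
    {"tx": 0, "ty": 0, "tz": 0, "turn": 0, "jaw": 1},
    {"tx": 0, "ty": 0, "tz": 0, "turn": 0, "jaw": 1}
  ]
}}

```text
t: 20.05
tool_pos: [0.5203, 0.0457, 0.0216]
ee_rot: [0.999, 0.041, -0.006, -0.001]
contact_force: [-8.5, -1.2, 1.1]
opening: 0.0199
```

```bash
python3 s.py .5222 .0454 .0222 4.7
python3 - <<'E'
from h import *
snap('side','s8',(190,150,310,250),5)
snap('top','t8',(226,136,266,200),9)
a=cv2.imread('pics/s8.png');b=cv2.imread('pics/t8.png');o=np.zeros((576,965,3),np.uint8);o[:500,:600]=a;o[:576,605:965]=b
cv2.imwrite('pics/c8.png',cv2.resize(o,None,fx=.82,fy=.82))
E
```

```text
t 20.05 pos [0.5203 0.0457 0.0216] xang 4.687151240179485 z [-0.012   0.001  -0.9999] F [-8.5212 -1.1682  1.1266] T [-0.2342  1.8493  0.0185] op 0.019947477246254803 q [-0.498   0.7921  0.5907  1.978  -0.7571  0.618  -0.8854]
units [ 0.0942  0.0239 -0.0325] turn -0.0016060949775642541
```

View pics/c8.png

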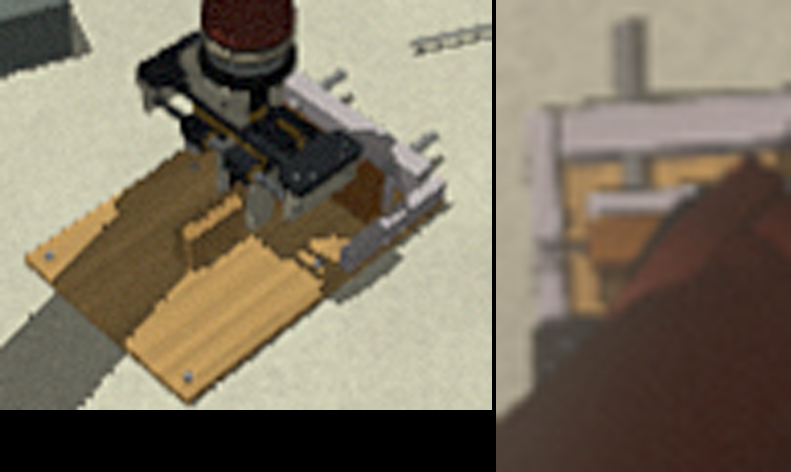

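{"name": "drive_tool", "arguments": {
  "steps": [
    {"tx": 0, "ty": 0, "tz": 0, "turn": 0, "jaw": 1},
    {"tx": 0, "ty": 0, "tz": 0, "turn": 0, "jaw": 1},
    {"tx": 0, "ty": 0, "tz": 0, "turn": 0, "jaw": 1},
    {"tx": 0, "ty": 0, "tz": 0, "turn": 0, "jaw": 1},
    {"tx": 0, "ty": 0, "tz": 0, "turn": 0, "jaw": 1},
    {"tx": 0, "ty": 0, "tz": 0, "turn": 0, "jaw": 1},
    {"tx": 0, "ty": 0, "tz": 0, "turn": 0, "jaw": 1},
    {"tx": 0, "ty": 0, "tz": 0, "turn": 0, "jaw": 1}
  ]
}}

```text
t: 20.95
tool_pos: [0.5203, 0.0457, 0.0216]
ee_rot: [0.999, 0.041, -0.006, -0.001]
contact_force: [-8.6, -1.4, 0.9]
opening: 0.0198
```

{"name": "drive_tool", "arguments": {
  "steps": [
    {"tx": 0, "ty": 0, "tz": 0, "turn": 0, "jaw": 1},
    {"tx": 0, "ty": 0, "tz": 0, "turn": 0, "jaw": 1},
    {"tx": 0, "ty": 0, "tz": 0, "turn": 0, "jaw": 1},
    {"tx": 0, "ty": 0, "tz": 0, "turn": 0, "jaw": 1},
    {"tx": 0, "ty": 0, "tz": 0, "turn": 0, "jaw": 1},
    {"tx": 0, "ty": 0, "tz": 0, "turn": 0, "jaw": 1},
    {"tx": 0, "ty": 0, "tz": 0, "turn": 0, "jaw": 1},
    {"tx": 0, "ty": 0, "tz": 0, "turn": 0, "jaw": 1}
  ]
}}

```text
t: 21.75
tool_pos: [0.5203, 0.0457, 0.0216]
ee_rot: [0.999, 0.041, -0.006, -0.001]
contact_force: [-8.6, -1.3, 1.6]
opening: 0.0197
```

```bash
python3 s.py; python3 -c "
from station import ctrl
print(ctrl.hand_in())"
```

```text
t 21.75 pos [0.5203 0.0457 0.0216] xang 4.682178657729011 z [-0.0119  0.001  -0.9999] F [-8.5555 -1.2591  1.5842] T [-0.2523  1.8659  0.0238] op 0.01966764574664376 q [-0.498   0.7921  0.5908  1.978  -0.7572  0.618  -0.8854]
the job is handed in; nothing more can be done
None
```

I turned the dial to the long mark and let go. I then gripped the longer rail, laid it on the bed and pressed it against the middle of the cross rail. The job was handed in at 21.75 s while still holding and pressing; the hand-in reports no verdict.

**Last checks**
- **Force:** the wrist read about 8.6 N along the push, steady for about 2.5 s.
- **Carriage:** it had moved about 17 mm, from both the picture and the tool travel. The pointer sat between its marks by that estimate; the marks themselves were too blurred to read closely.
- **Rail:** estimated from the tool pose and my jig measurement, it was within about 1 mm of the centre line and less than 1° off square. The tool leaned 0.012 rad. I saw no clear view of the rail's end against the cross rail at the finish, because the arm hid it.
- **Dial:** by the gripper angle at release it was within about 1° of the mark, and in the raw picture the pointer line ran parallel to the mark. A rougher reading of the pointer tip gave about 4–9° off, which at its worst would be outside the ±7.4° allowed. I trusted the gripper angle and did not re-check the dial after that picture.
- **Other items:** I did not re-measure the stock, tape measure and glue at the end. Nothing touched them that I saw.

**One disagreement on the way:** part way through the push the wrist briefly read about 14 N forward and 13 N upward, because I was pressing the rail down onto the bed. I raised the commanded height about 1 mm and it cleared.

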